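# Turn the docked screwdriver's clutch collar down to 3

### The job

The cordless screwdriver standing in its yellow dock is still set for metal, far too strong for the printed parts on the mat. Set its clutch to 3: push the black numbered collar down to free it, turn it until the 3 stands at the red pointer, and let it spring back up so that it is locked on the 3. Leave the parts and the tray around the dock where they lie.

Things in the scene. Friction and masses are not known exactly. Their poses are not given: they have to be found in the camera images.
- driver: Inline cordless screwdriver, 200 mm tall, nose up in a yellow dock bolted to the bench; only its black clutch collar moves. Origin on the bench under its upright axis; z up, x towards the red pointer. Dock foot 124 (x) x 104 x 16 mm, block 78 x 74 mm to 60 mm height, lugs to 74 mm. Dark body up to 51 mm thick, 41 mm from 134 mm height to the collar's underside at 150 mm.
- collar_grip (a point): Point on the collar's upright axis at the height to grip it, 169 mm above the bench while up; moves and turns with the collar. Collar: ribbed cylinder 52 mm in diameter from 19 mm below this point to 7 mm above; above that a bevel with white numbers narrows to 29 mm at 17 mm above it. Grip from above across any diameter; there is free room all round. Its z is up, its x points to number 1.
- number_1 (a point): The number 1, on the collar's bevel, 22 mm from the axis and 11 mm above collar_grip; turns with the collar. The white numbers 1 to 10 stand 30 degrees apart and follow each other clockwise seen from above, each with a white tick at the bevel's upper edge; the bevel has two blank places between 10 and 1.
- index_tip (a point): Tip of the red pointer, fixed to the nose ring and pointing outward over the bevel: 20.5 mm from the axis, 188 mm above the bench. The number beside it is the clutch setting.
- nose_top (a point): Top of the fixed nose and chuck, which come up through the collar on its axis: 30 mm in diameter just over the collar, then 13 mm, ending here, 199 mm above the bench. That is 30 mm above collar_grip with the collar up and 37 mm with it pressed down: the gripper's palm needs this room.
- collar (a joint): Turn in rad: 0 with 1 at the pointer, 0.5236 more per number (3 is 1.047, 10 is 4.712); clockwise from above lowers it. Stops just beyond 1 and 10. Up, a tooth locks it (0.05 rad of give; fingers slip). Pressed down it turns, a click of 0.075 N m at each number. Let go within 1/3 step of a number it is drawn onto it and springs up; midway it can hang, still down. Starts locked on 7 to 10.
- collar_lock (a joint): How far the collar is pressed down, in m: 0 fully up and locked, 0.007 down on its stop. A spring holds it up: it starts to give at about 5.5 N and meets the stop at about 10 N. The tooth is quite clear only in the last millimetre, so the collar must be held right down while it turns; let go, it springs up and locks.
- corner: Bystander, loose: yellow printed frame corner, V-shaped, about 90 x 80 x 30 mm, 70 g. Origin under the middle of the V.
- extrusion: Bystander, loose: black slotted aluminium profile lying flat, 160 x 20 x 20 mm along its x. Origin under its middle.
- carriage: Bystander, loose: magenta printed plate with four bosses, 70 x 56 x 22 mm. Origin under its middle.
- screw_tray: Bystander, loose: grey two-compartment tray of screws, 95 x 70 x 24 mm. Origin under its middle.
There are look-alikes about, which are no part of the job. There is more than one size of the driver; the one meant has the size given above.

How it is judged:
At the end, for the whole second after the job is handed in: The collar stands on 3 (1.047 rad, within 0.1 rad), at rest and sprung back up to within 1 mm of fully up, so that it is locked (value of joint collar between 0.95 and 1.145 rad and value of joint collar_lock below 0.001 m and velocity of joint collar between -0.05 and 0.05 rad/s); the robot touches nothing.
It fails at once if the yellow corner is shifted by more than 20 mm (distance of corner from where it was at the start of the episode above 0.02 m).
It fails at once if the black profile is shifted by more than 20 mm (distance of extrusion from where it was at the start of the episode above 0.02 m).
It fails at once if the magenta plate is shifted by more than 20 mm (distance of carriage from where it was at the start of the episode above 0.02 m).
It fails at once if the screw tray is shifted by more than 20 mm (distance of screw_tray from where it was at the start of the episode above 0.02 m).
It also fails if it takes over 67 s, if anything falls off the work surface, if the arm or the gripper's body presses on something with over 40 N, if the wrist force passes 120 N, or if a joint passes its speed limit or range.

### The arm

A 6-joint arm with a two-finger parallel gripper is mounted at the origin on the work surface. World frame = base frame: x ahead of the robot, y to its left, z up, the work surface at z = 0. Lengths are in m, angles in rad, forces in N, time in s.
With the tool pointing down it reaches from about 0.275 to 0.825 m from the base axis. Payload 4.9 kg.
Tool frame: the origin (TCP) lies midway between the tips of the shut fingers; the grasp point (between the pads) lies 19 mm behind it (bot.grip_depth is the distance from the TCP to the grasp point, in m); y points along the fingers, x is the direction in which the jaws open and shut, and the axes are right-handed (so a half turn about y gives the same grasp; the last joint's range is limited). The gripper opens to 85 mm and grips with 20 to 120 N. Pads are 22 mm wide; open, the fingers measure 114 mm over their backs; the gripper's body (76 mm by 85 mm) begins 54 mm behind the grasp point. The pads swing forward as they close: fully open they stand 13 mm farther back than shut.
Start: joints at [1.016, 0.326, -0.193, 1.052, 0, 1.437], TCP at [0.225, 0.502, 0.231] pointing down, gripper open.
Joint ranges: [-2.65, 2.65], [-0.97, 1.79], [-1.3, 1.35], [-1.93, 2.1], [-1.47, 1.37], [-3.14, 3.14]. Speed limits (rad/s): [2.57, 2.57, 3.14, 3.14, 3.14, 3.14].

### API

Orientations are given as a unit quaternion [w, x, y, z].
In Python, from cell import bot gives the robot as it stands. Calls block until the motion is done:
- bot.move_pose(position, orientation): joint-space move of the TCP to a pose.
- bot.move_linear(position, speed=0.15, rotation=None, until_force=None): straight line of the TCP; rotation=None keeps the orientation; speed is the mean speed in m/s. With until_force (N) it stops when the force on the tool has changed by that much, and returns True; else False.
- bot.goto_joints(angles): joint-space move.
- bot.set_gripper(opening, grasp_force=None): opening from 0.0 (shut) to 1.0 (fully open); grasp_force is the grip in N (None keeps the last); returns when the fingers have stopped.
- bot.wait(seconds).
- bot.solve_ik(position, orientation): joint angles nearest the present ones, or None.
- bot.camera(name): name is "scene" or "top" or "wrist"; returns the picture (384x512x3 uint8, red, green, blue); there is no depth.
- bot.calibration(name): a dict with "mtx" (3x3 intrinsics, pixels), "k1" (the pictures are not rectified: a ray, as slopes to the right and down, at radius r is drawn at 1 + k1 r^2 times it, then the intrinsics apply), "extrinsics" (4x4, takes a point from world to camera coordinates); the wrist camera has in their place "hand_eye" (4x4, takes a point from camera to tool coordinates, whose origin is the TCP and whose axes are the tool frame's). Camera axes: x right, y down, z forward; pixel columns grow to the right and rows downward; lengths in m; the calibration is good to about 2 mm. A picture is of the moment at which its call begins: read the wrist's pose just before it. calibration takes no time and is no camera call.
A pose or a line that the arm cannot do raises bot.PlanningError and nothing moves.
- bot.close_job(): hands the job in, once; it reports no verdict.
Trained networks look in the newest picture that a camera, given by its name, has taken for a name from the list of things; names that differ only in an ending like _2 or _b are one class to them, and where a whole thing is asked for, a point or a joint stands for the part that bears it (a point fixed in the world has none). Each returns a list of dicts, best first, with "confidence" (0 to 1); they miss things now and then, are a little off and sometimes report something else, mostly with a low value. They report only what shows in the picture. A call takes as long as a camera call. They do not tell look-alikes from the thing itself.
- bot.search_frame(camera, thing): "bbox" ([left, top, width, height] in pixels, round what is visible of it).
Readings, each from a call of its own:
- bot.read_clock(): time.
- bot.read_joint_positions(): joint angles.
- bot.read_joint_vel(): joint speeds.
- bot.read_joint_efforts(): joint torques, N m.
- bot.read_position(): TCP position.
- bot.read_tool_rot(): TCP orientation.
- bot.read_ft_force(): force on the tool from outside, world axes, zero at the start.
- bot.read_moment(): the same for the moment, N m.
- bot.read_gripper_width(): opening from 0.0 (shut) to 1.0 (fully open).
Only numpy, scipy, OpenCV 4.12 (cv2) and the standard library are available. Lean on these libraries where they do the work, as an engineer would, in place of code of your own. Each camera call takes 0.05 s, during which the arm holds its last target.

## Working session

There is one attempt and no reset: what is moved stays moved. The work goes in short steps, each a Python script; the robot and the scene stay as the last script left them, time stands still between calls to the robot, and variables do not carry over. Pictures are saved under pics/ and viewed, and the job is handed in when it is done.

```bash
ls; mkdir -p pics; python3 - <<'E'
from cell import bot
import cv2
for n in ["scene","top","wrist"]:
    im=bot.camera(n); cv2.imwrite(f"pics/{n}0.png",im[:,:,::-1])
    c=bot.calibration(n); print(n,{k:(v.round(4).tolist() if hasattr(v,'round') and hasattr(v,'tolist') else v) for k,v in c.items()})
    for t in ["driver","collar_grip","index_tip","number_1"]:
        print(t,bot.search_frame(n,t))
print(bot.read_clock(),bot.read_tool_rot(),bot.read_position())
E
```

```text
pics
scene {'mtx': [[474.1004, 0.0, 261.5761], [0.0, 474.1004, 193.4364], [0.0, 0.0, 1.0]], 'k1': -0.06935840788861096, 'extrinsics': [[0.0463, 0.9988, -0.0181, -0.0459], [0.7261, -0.0461, -0.686, -0.2914], [-0.686, 0.0186, -0.7274, 1.5263], [0.0, 0.0, 0.0, 1.0]]}
driver [{'bbox': [148.9, 136.4, 30.9, 55.6], 'confidence': 0.86}, {'bbox': [280.4, 152.9, 42.5, 57.9], 'confidence': 0.67}, {'bbox': [186.3, 154.5, 58.7, 83.0], 'confidence': 0.65}]
collar_grip [{'bbox': [198.2, 159.4, 19.0, 24.9], 'confidence': 0.86}, {'bbox': [148.0, 140.7, 14.8, 10.6], 'confidence': 0.68}, {'bbox': [295.6, 155.8, 17.6, 17.6], 'confidence': 0.59}]
index_tip [{'bbox': [184.1, 154.4, 60.4, 88.5], 'confidence': 0.94}, {'bbox': [147.5, 136.5, 36.4, 50.3], 'confidence': 0.86}, {'bbox': [285.2, 155.5, 36.9, 51.3], 'confidence': 0.86}]
number_1 [{'bbox': [299.8, 154.6, 11.7, 14.4], 'confidence': 0.69}, {'bbox': [195.2, 163.1, 23.6, 20.3], 'confidence': 0.63}]
top {'mtx': [[440.0469, 0.0, 259.0235], [0.0, 440.0469, 195.0506], [0.0, 0.0, 1.0]], 'k1': -0.12821025435107505, 'extrinsics': [[-0.0244, -0.9997, -0.0023,
[... 585 characters left out ...]
nce': 0.72}]
number_1 [{'bbox': [307.3, 214.4, 23.8, 22.6], 'confidence': 0.62}, {'bbox': [372.8, 281.3, 14.0, 17.4], 'confidence': 0.58}, {'bbox': [213.2, 247.8, 18.9, 16.1], 'confidence': 0.52}]
wrist {'mtx': [[268.511, 0.0, 257.4938], [0.0, 268.511, 194.643], [0.0, 0.0, 1.0]], 'k1': -0.04504754717653801, 'hand_eye': [[1.0, -0.0006, -0.0003, -0.0003], [0.0001, -0.3186, 0.9479, -0.143], [-0.0007, -0.9479, -0.3186, 0.0811], [0.0, 0.0, 0.0, 1.0]]}
driver [{'bbox': [89.2, 347.5, 38.3, 36.3], 'confidence': 0.71}]
collar_grip []
index_tip [{'bbox': [91.7, 348.1, 35.9, 35.9], 'confidence': 0.83}]
number_1 []
0.75 [-0.59341034  0.59341507  0.38454758 -0.38450732] [0.22469654 0.5020308  0.23131552]
```

View pictures.

View pics/scene0.png

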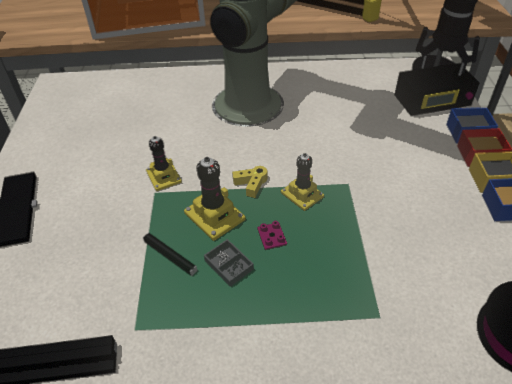

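View pics/top0.png

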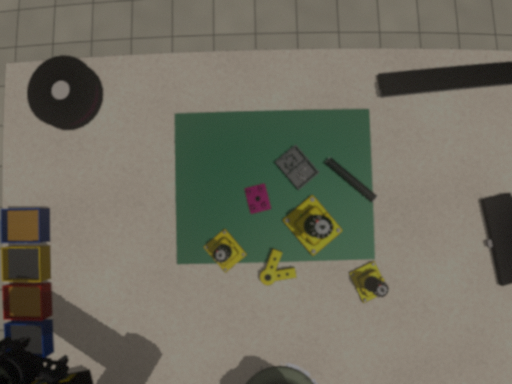

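View pics/wrist0.png

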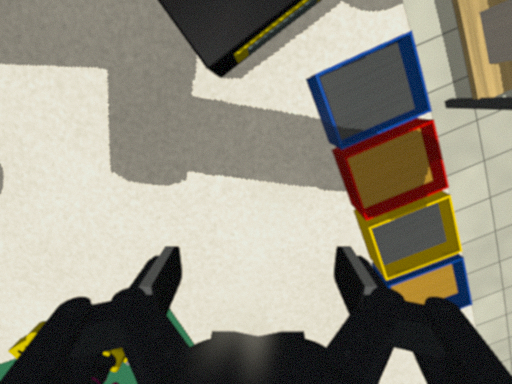

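```bash
cat > h.py <<'E'
import numpy as np, cv2
from cell import bot
from scipy.spatial.transform import Rotation as R
def cam(n):
    c=bot.calibration(n); K=np.array(c["mtx"]); k=c["k1"]
    return K,np.array([k,0,0,0,0.]),c
def T_wc(n,pos=None,q=None):
    K,d,c=cam(n)
    if "extrinsics" in c: return np.array(c["extrinsics"])
    T=np.eye(4); T[:3,:3]=R.from_quat(np.r_[q[1:],q[0]]).as_matrix(); T[:3,3]=pos
    return np.linalg.inv(T@np.array(c["hand_eye"]))
def ray(n,px,pos=None,q=None):
    K,d,c=cam(n); E=T_wc(n,pos,q)
    u=cv2.undistortPoints(np.array([[px]],float),K,d)[0,0]
    o=-E[:3,:3].T@E[:3,3]; v=E[:3,:3].T@np.r_[u,1]
    return o,v
def at_z(n,px,z,pos=None,q=None):
    o,v=ray(n,px,pos,q); return o+v*(z-o[2])/v[2]
def proj(n,P,pos=None,q=None):
    K,d,c=cam(n); E=T_wc(n,pos,q)
    r,_=cv2.Rodrigues(E[:3,:3]); return cv2.projectPoints(np.atleast_2d(np.array(P,float)),r,E[:3,3],K,d)[0][:,0]
def down(phi):
    # tool y down, tool x at azimuth phi
    x=np.array([np.cos(phi),np.sin(phi),0]); y=np.array([0,0,-1.]); z=np.cross(x,y)
    q=R.from_matrix(np.c_[x,y,z]).as_quat(); return np.r_[q[3],q[:3]]
E
python3 - <<'E'
import cv2
a=cv2.imread("pics/top0.png")[185:265,270:355]; b=cv2.imread("pics/scene0.png")[150:240,175:255]
cv2.imwrite("pics/tc.png",cv2.resize(a,None,fx=7,fy=7,interpolation=cv2.INTER_CUBIC))
cv2.imwrite("pics/sc.png",cv2.resize(b,None,fx=6,fy=6,interpolation=cv2.INTER_CUBIC))
from h import *
q=bot.read_tool_rot(); print(R.from_quat(np.r_[q[1:],q[0]]).as_matrix().round(3))
for n,px in [("top",(318,227)),("top",(222,254)),("top",(380,289)),("scene",(206,162)),("scene",(155,140)),("scene",(304,155))]:
    print(n,px,at_z(n,px,.199).round(3),at_z(n,px,.14).round(3))
E
```

```text
[[ 0.409  0.    -0.913]
 [ 0.913  0.     0.409]
 [ 0.    -1.    -0.   ]]
top (318, 227) [ 0.473 -0.087  0.199] [ 0.471 -0.095  0.14 ]
top (222, 254) [0.42  0.122 0.199] [0.415 0.127 0.14 ]
top (380, 289) [ 0.334 -0.219  0.199] [ 0.324 -0.235  0.14 ]
scene (206, 162) [ 0.488 -0.096  0.199] [ 0.424 -0.104  0.14 ]
scene (155, 140) [ 0.404 -0.218  0.199] [ 0.333 -0.236  0.14 ]
scene (304, 155) [0.479 0.122 0.199] [0.414 0.132 0.14 ]
```

View pics/tc.png

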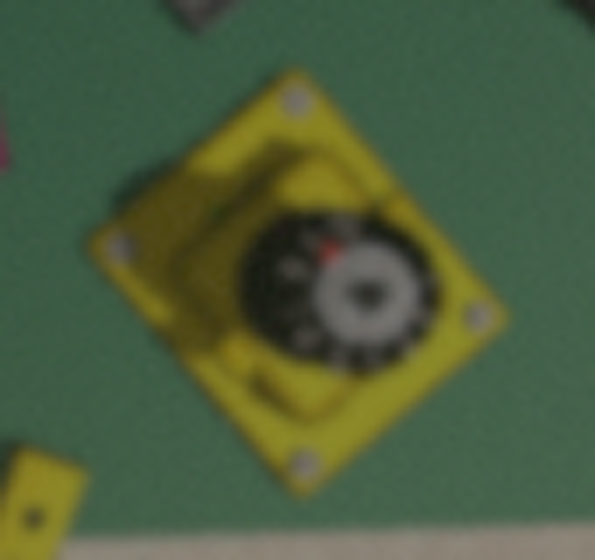

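View pics/sc.png

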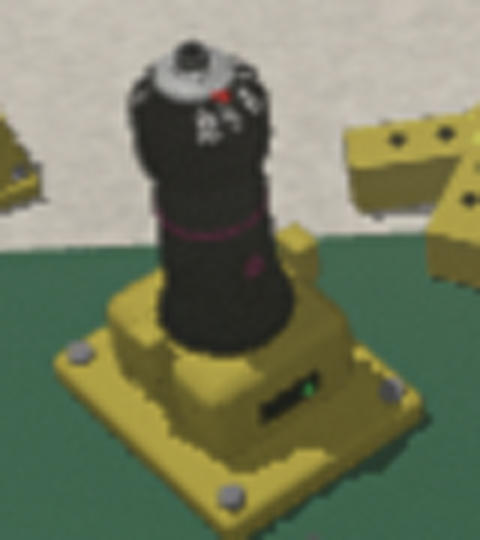

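```bash
python3 - <<'E'
from h import *
C=np.array([(300,68),(90,243),(305,497),(508,318)])/7+[270,185]-.43
P=np.array([at_z("top",c,.016) for c in C]); print(P.round(4), P.mean(0))
e=np.diff(np.r_[P,P[:1]],axis=0)[:,:2]; print(np.linalg.norm(e,axis=1), np.degrees(np.arctan2(e[:,1],e[:,0])))
Cs=np.array([(55,365),(232,540),(425,415)])/6+[175,150]-.42
Ps=np.array([at_z("scene",c,.016) for c in Cs]); print(Ps.round(4),np.linalg.norm(np.diff(Ps,axis=0),axis=1),(Ps[0]+Ps[2])/2)
nt=np.array((368,292))/7+[270,185]-.43; ns=np.array((190,48))/6+[175,150]-.42
print(at_z("top",nt,.199),at_z("scene",ns,.199))
rt=np.array((328,250))/7+[270,185]-.43; rs=np.array((222,97))/6+[175,150]-.42
print("red",at_z("top",rt,.188),at_z("scene",rs,.188))
E
```

```text
[[ 0.5521 -0.0989  0.016 ]
 [ 0.4895 -0.0195  0.016 ]
 [ 0.3941 -0.0963  0.016 ]
 [ 0.4578 -0.1733  0.016 ]] [ 0.4733765  -0.09701504  0.016     ]
[0.10101104 0.12248848 0.09996859 0.12012225] [ 128.25646451 -141.18487108  -50.39053464   38.31560578]
[[ 0.4645 -0.1717  0.016 ]
 [ 0.5618 -0.095   0.016 ]
 [ 0.5015 -0.0169  0.016 ]] [0.12386722 0.09865939] [ 0.4829842  -0.09433239  0.016     ]
[ 0.47421243 -0.09591403  0.199     ] [ 0.47322728 -0.09582065  0.199     ]
red [ 0.48734159 -0.08527137  0.188     ] [ 0.48884477 -0.0845412   0.188     ]
```

```bash
python3 - <<'E'
from h import *
p=[0.4737,-0.096]
for d in (-50,30,100,150,200,230):
    s=bot.solve_ik([*p,.29],down(np.radians(d))); print(d,None if s is None else np.round(s,3))
bot.move_linear([0.225,0.502,0.30])
bot.move_pose([*p,.295],down(np.radians(-50)))
bot.wait(.3)
pos=bot.read_position();q=bot.read_tool_rot()
im=bot.camera("wrist"); cv2.imwrite("pics/w1.png",im[:,:,::-1])
np.savez("w1.npz",pos=pos,q=q)
print(pos,bot.read_clock(),proj("wrist",[[*p,.199],[*p,.188],[p[0]+.0205*np.cos(.67),p[1]+.0205*np.sin(.67),.188]],pos,q))
for t in ["driver","collar_grip","index_tip","number_1"]: print(t,bot.search_frame("wrist",t))
cv2.imwrite("pics/w1c.png",cv2.resize(im[130:260,180:340,::-1],None,fx=4.6,fy=4.6,interpolation=cv2.INTER_CUBIC))
E
```

```text
-50 [-0.353  0.167 -0.251  1.152  0.     2.091]
30 [-0.353  0.167 -0.251  1.152  0.     0.694]
100 [-0.353  0.167 -0.251  1.152  0.    -0.527]
150 [-0.353  0.167 -0.251  1.152  0.    -1.4  ]
200 [-0.353  0.167 -0.251  1.152  0.    -2.273]
230 [-0.353  0.167 -0.251  1.152  0.    -2.796]
[ 0.47376844 -0.09564171  0.29498485] 4.0167 [[256.88648752 196.69856327]
 [256.8976137  193.0586898 ]
 [257.48793463 172.68341008]]
driver [{'bbox': [222.0, 116.1, 71.7, 95.8], 'confidence': 0.95}, {'bbox': [236.7, 239.8, 56.1, 87.4], 'confidence': 0.76}, {'bbox': [50.0, 61.9, 94.9, 61.5], 'confidence': 0.66}]
collar_grip [{'bbox': [235.4, 160.7, 50.5, 54.7], 'confidence': 0.94}, {'bbox': [52.4, 74.8, 39.6, 32.3], 'confidence': 0.79}, {'bbox': [254.0, 298.9, 25.5, 23.2], 'confidence': 0.7}]
index_tip [{'bbox': [224.0, 113.2, 68.6, 101.4], 'confidence': 0.97}, {'bbox': [240.0, 245.6, 48.9, 81.8], 'confidence': 0.77}, {'bbox': [53.2, 59.9, 90.6, 63.1], 'confidence': 0.73}]
number_1 [{'bbox': [51.1, 75.6, 40.1, 31.9], 'confidence': 0.96}, {'bbox': [232.3, 160.8, 50.2, 53.0], 'confidence': 0.74}, {'bbox': [253.3, 295.4, 24.8, 28.9], 'confidence': 0.62}, {'bbox': [193.3, 28.8, 53.2, 62.6], 'confidence': 0.24}]
```

View pics/w1.png

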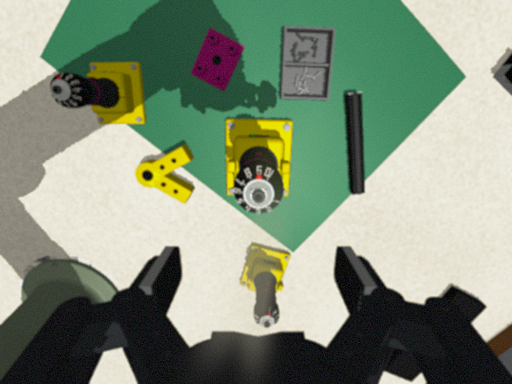

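View pics/w1c.png

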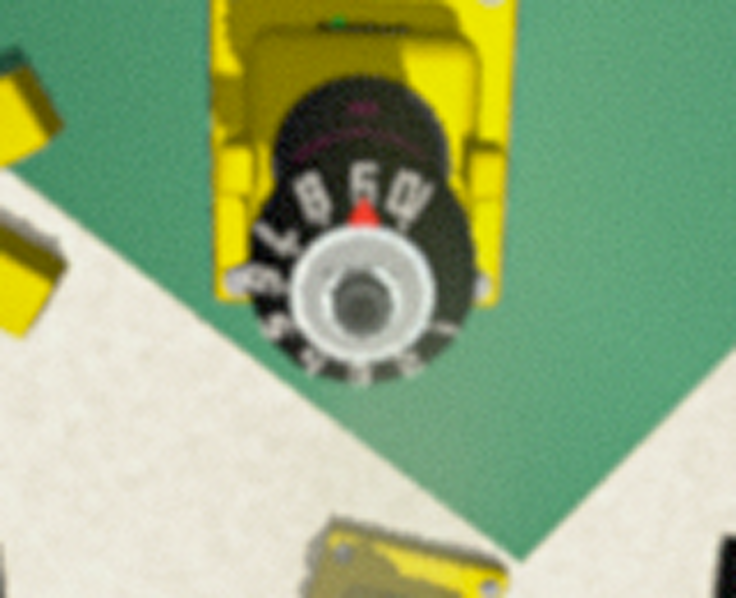

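The crop shows three drivers: the large one at scene (210,200), and two smaller look-alikes at (160,165) and (302,180). The large one's foot measures 124 x 100 mm, so it is the target. The wrist crop shows the 9 at the red pointer, with the 8 on its left and the 10 on its right, so I need 180° clockwise. Next I'll go to the grip yaw and refine the axis.

```bash
cat >> h.py <<'E'
def ring(im,pos,q,guess):
    g=proj("wrist",[[*guess,.19]],pos,q)[0]; hsv=cv2.cvtColor(im,cv2.COLOR_RGB2HSV)
    m=((hsv[...,1]<50)&(hsv[...,2]>110)).astype(np.uint8)
    mm=np.zeros_like(m); cv2.circle(mm,tuple(int(round(v)) for v in g),22,1,-1); m&=mm
    m=cv2.morphologyEx(m,cv2.MORPH_OPEN,np.ones((3,3),np.uint8))
    cs,_=cv2.findContours(m,cv2.RETR_EXTERNAL,cv2.CHAIN_APPROX_NONE)
    c=max(cs,key=cv2.contourArea); e=cv2.fitEllipse(cv2.convexHull(c)); return e,at_z("wrist",e[0],.19,pos,q)
E
python3 - <<'E'
from h import *
p=[0.4737,-0.096]
f=np.load("w1.npz"); im=cv2.imread("pics/w1.png")[:,:,::-1].copy()
print(ring(im,f["pos"],f["q"],p))
bot.move_pose([*p,.295],down(np.radians(168))); bot.wait(.3)
pos=bot.read_position();q=bot.read_tool_rot()
im=bot.camera("wrist"); cv2.imwrite("pics/w2.png",im[:,:,::-1])
print(pos,ring(im,pos,q,p),bot.read_clock(),bot.read_joint_positions())
cv2.imwrite("pics/w2c.png",cv2.resize(im[130:260,180:340,::-1],None,fx=4.6,fy=4.6,interpolation=cv2.INTER_CUBIC))
E
```

```text
(((256.6019287109375, 196.435791015625), (35.33484649658203, 38.73287582397461), 80.79150390625), array([ 0.47136026, -0.09758674,  0.19      ]))
[ 0.473713   -0.09599856  0.29500581] (((257.598876953125, 195.283447265625), (35.41460037231445, 41.28208541870117), 95.18785095214844), array([ 0.47472918, -0.09461456,  0.19      ])) 7.7417 [-3.52825772e-01  1.64859511e-01 -2.41404326e-01  1.16453537e+00
  9.91657579e-06 -1.71415537e+00]
```

View pics/w2c.png

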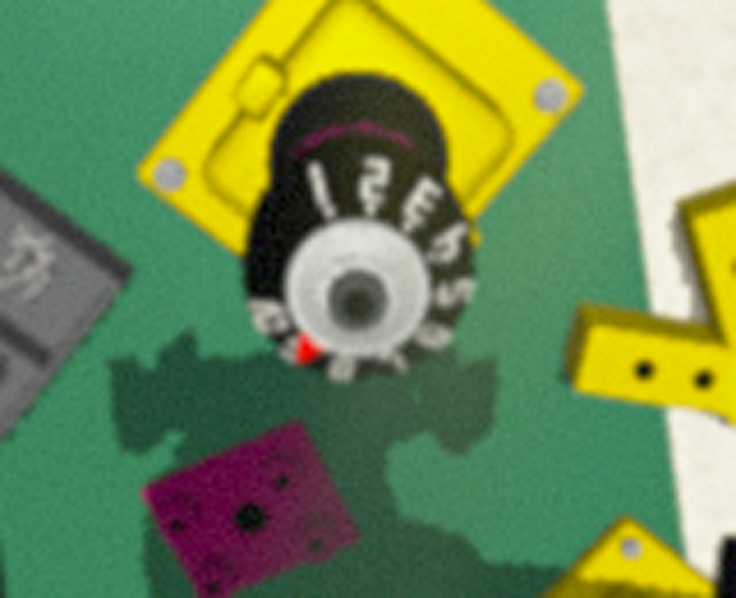

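The numbers read 1 to 10 clockwise, and the pointer again stands at the 9. The axis is at (0.4733, -0.096). Now descend and grip.

```bash
python3 - <<'E'
from h import *
p=[0.4733,-0.096]
bot.set_gripper(1.0,60)
bot.move_linear([*p,.147],speed=.08,until_force=8)
print(bot.read_position(),bot.read_ft_force().round(2))
bot.set_gripper(0.0,60); bot.wait(.3)
print(bot.read_position(),bot.read_gripper_width()*85,bot.read_ft_force().round(2),bot.read_moment().round(3),bot.read_clock())
r=bot.move_linear([*p,.1395],speed=.01,until_force=30)
print(r,bot.read_position(),bot.read_gripper_width()*85,bot.read_ft_force().round(2),bot.read_moment().round(3),bot.read_clock())
im=bot.camera("wrist"); cv2.imwrite("pics/w3.png",im[:,:,::-1])
E
```

```text
[ 0.47358457 -0.09609208  0.14737155] [-0.68 -1.1   0.61]
[ 0.47387429 -0.09609702  0.14761895] 50.54677982164657 [-0.39  0.82  4.8 ] [ 0.089 -0.018 -0.019] 10.6667
False [ 0.47390234 -0.09611466  0.14071795] 50.52830452900143 [-2.34  1.5  11.41] [ 0.273  0.397 -0.039] 11.5667
```

View pics/w3.png

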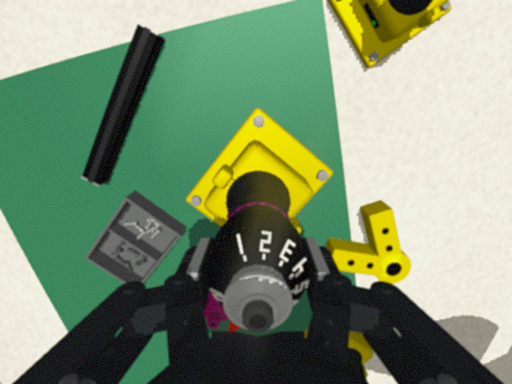

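Gripped: the width of about 51 mm matches the collar. Press on to the stop, then turn joint 6 in steps.

```bash
python3 - <<'E'
from h import *
p=[0.4736,-0.096]
bot.move_linear([*p,.1375],speed=.01)
f=bot.read_ft_force(); print(bot.read_position(),f.round(2),bot.read_moment().round(3))
if f[2]<16:
    bot.move_linear([*p,.1365],speed=.01); print(bot.read_position(),bot.read_ft_force().round(2))
z=bot.read_position()[2]
j=np.array(bot.read_joint_positions()); 
for i in range(2):
    j[5]+=np.radians(15); bot.goto_joints(j)
    print(i,bot.read_position().round(4),bot.read_ft_force().round(2),bot.read_moment().round(3),bot.read_gripper_width()*85,bot.read_clock())
im=bot.camera("wrist"); cv2.imwrite("pics/w4.png",im[:,:,::-1])
E
```

```text
[ 0.47402075 -0.09613538  0.14039773] [-7.72  3.14 27.24] [ 0.541  1.604 -0.014]
0 [ 0.4741 -0.0962  0.1416] [-3.45  1.98 11.04] [ 0.281  0.673 -0.058] 50.91897663889145 12.325
1 [ 0.4742 -0.0962  0.1414] [-2.37  0.61 10.15] [ 0.204  0.532 -0.099] 50.5515316462595 12.6833
```

View pics/w4.png

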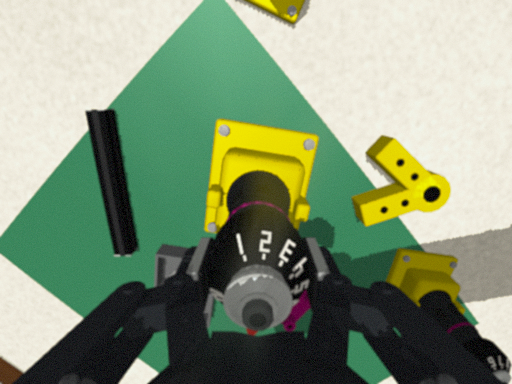

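The collar follows the gripper. Using the measured joints lost the press offset, so I'll use commanded IK targets to hold it down.

```bash
python3 - <<'E'
from h import *
p=[0.4736,-0.096]
bot.move_linear([*p,.1375],speed=.02,rotation=down(np.radians(138)))
print(bot.read_position().round(4),bot.read_ft_force().round(2))
for d in range(118,-13,-20) :
    s=bot.solve_ik([*p,.1375],down(np.radians(d))); bot.goto_joints(s)
    print(d,np.round(s[5],3),bot.read_joint_positions()[5].round(3),bot.read_position().round(4),bot.read_ft_force().round(1),bot.read_moment()[2].round(3),round(bot.read_gripper_width()*85,2),bot.read_clock())
s=bot.solve_ik([*p,.1375],down(np.radians(-12))); bot.goto_joints(s); bot.wait(.2)
print(bot.read_joint_positions()[5],bot.read_ft_force().round(1),bot.read_moment()[2].round(3))
im=bot.camera("wrist"); cv2.imwrite("pics/w5.png",im[:,:,::-1])
im=bot.camera("top"); cv2.imwrite("pics/t5.png",cv2.resize(im[185:265,270:355,::-1],None,fx=7,fy=7,interpolation=cv2.INTER_CUBIC))
E
```

```text
[ 0.4742 -0.0962  0.1404] [-7.73  2.91 25.67]
118 -0.842 -0.841 [ 0.4743 -0.0964  0.1404] [-6.6  2.5 25.5] -0.072 50.35 13.4583
98 -0.493 -0.492 [ 0.4744 -0.0966  0.1404] [-6.7  1.6 25.6] -0.022 50.74 13.8833
78 -0.143 -0.143 [ 0.4744 -0.0968  0.1404] [-6.7  1.7 26. ] -0.07 50.74 14.3083
58 0.206 0.206 [ 0.4743 -0.0969  0.1404] [-7.6  0.6 25.8] -0.065 50.75 14.7333
38 0.555 0.555 [ 0.4742 -0.0971  0.1404] [-8.3 -0.7 26.1] 0.069 50.77 15.1583
18 0.904 0.904 [ 0.474  -0.0972  0.1404] [-7.6 -0.  25.6] -0.06 50.54 15.5833
-2 1.253 1.253 [ 0.4738 -0.0972  0.1404] [-8.3  0.4 26.1] -0.031 50.53 16.0083
1.4274287010482953 [-7.3 -0.1 26.7] 0.006
```

View pics/w5.png

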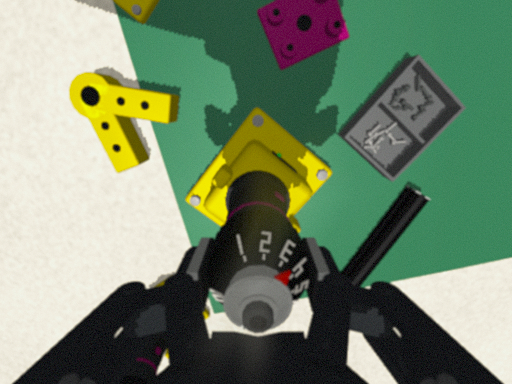

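```bash
python3 -c "
import cv2
for n in ('w3','w5'):
    a=cv2.imread(f'pics/{n}.png')[220:340,190:330]; cv2.imwrite(f'pics/{n}c.png',cv2.resize(a,None,fx=4.8,fy=4.8,interpolation=cv2.INTER_CUBIC))"
```

```text
(no output)
```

View pics/w5c.png

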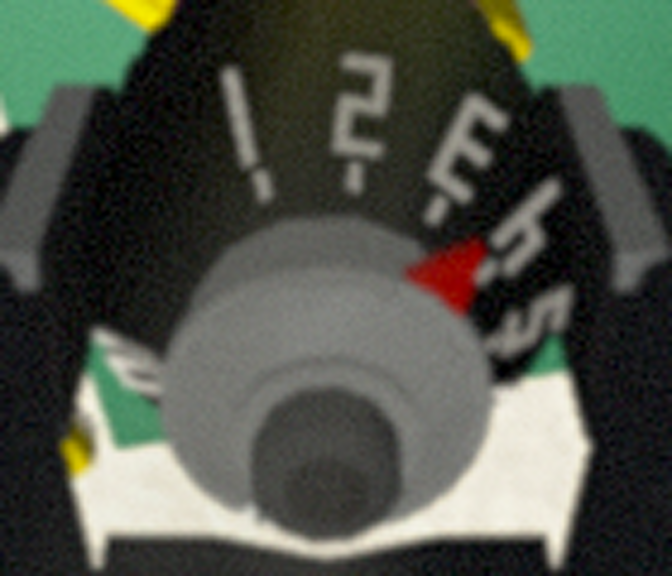

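View pics/w3c.png

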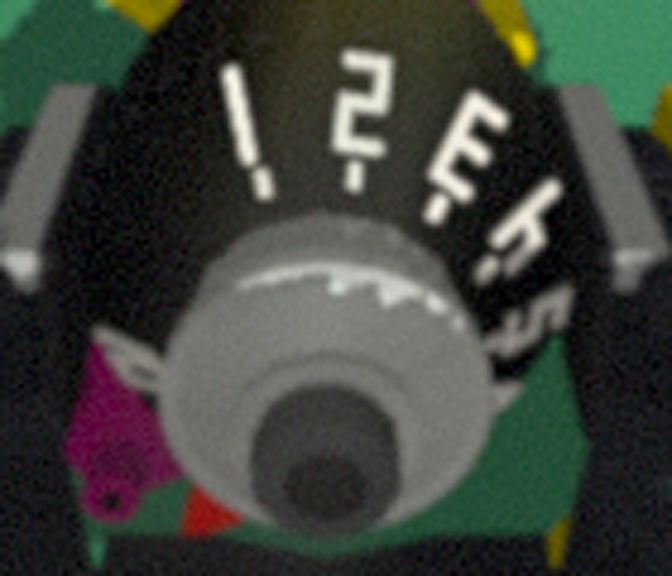

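The numbers sit the same relative to the jaws as before the turn, so nothing slipped. The turn was 180°, and the pointer seems lower in the view only because of parallax. Let the collar up, release, back off and look.

```bash
python3 - <<'E'
from h import *
p=[0.4736,-0.096]
bot.move_linear([*p,.1465],speed=.02)
print(bot.read_position().round(4),bot.read_ft_force().round(1),bot.read_moment()[2].round(3))
bot.set_gripper(1.0); bot.wait(.2)
print(bot.read_ft_force().round(1),bot.read_gripper_width())
bot.move_linear([*p,.295],speed=.1)
bot.move_pose([*p,.295],down(np.radians(-50))); bot.wait(.3)
im=bot.camera("wrist"); cv2.imwrite("pics/w6.png",im[:,:,::-1])
cv2.imwrite("pics/w6c.png",cv2.resize(im[130:260,180:340,::-1],None,fx=4.6,fy=4.6,interpolation=cv2.INTER_CUBIC))
im=bot.camera("top"); cv2.imwrite("pics/t6.png",im[:,:,::-1])
im=bot.camera("scene"); cv2.imwrite("pics/s6c.png",cv2.resize(im[140:290,130:330,::-1],None,fx=4,fy=4,interpolation=cv2.INTER_CUBIC))
print(bot.read_clock(),bot.read_ft_force().round(2))
E
```

```text
[ 0.4736 -0.097   0.147 ] [-3.  -3.5  7.8] -0.009
[ 0.6 -0.1  0.6] 1.0001017282202034
20.6 [-0.15 -0.05  0.29]
```

View pics/w6c.png

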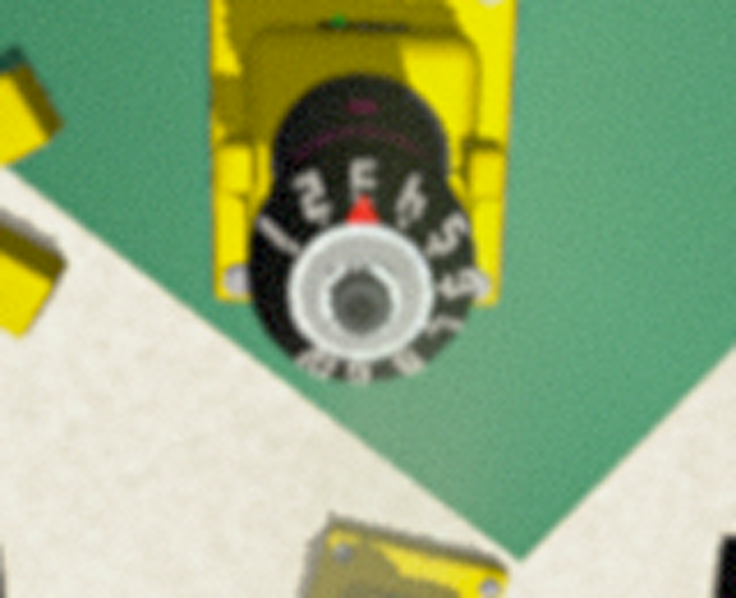

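View pics/s6c.png

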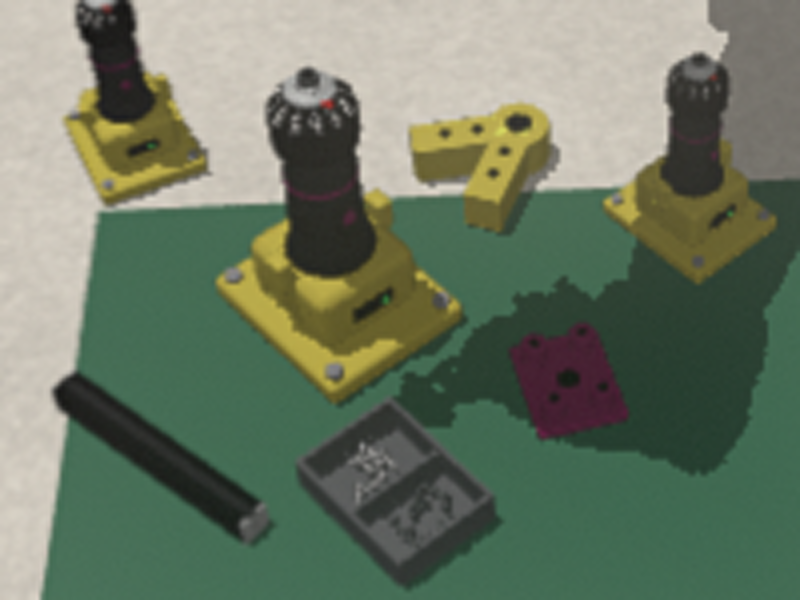

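The 3 stands centred at the pointer. The collar's outline and the number rows match the first picture, taken with it locked and fully up, and the parts lie where they were. Hand in.

```bash
python3 -c "
from h import *
a=cv2.imread('pics/w1.png').astype(int);b=cv2.imread('pics/w6.png').astype(int)
d=abs(a-b).max(2)>60; d[230:]=0; ys,xs=np.nonzero(d); print(len(xs),xs.min(),xs.max(),ys.min(),ys.max())
bot.close_job()"
```

```text
236 151 283 165 211
the job is handed in; nothing more can be done
```

The clutch is set to 3 and the job is handed in, at about 21 s of robot time out of the allowed 67 s.

- **What I did:** I chose the large driver because its foot measured about 124 × 100 mm; the other two are smaller look-alikes. It was standing on 9. I gripped the collar at 60 N, pressed it down to its stop, turned it 180° clockwise in one grip, let it up and released it.
- **Collar:** The last wrist picture shows the 3 centred at the red pointer. The collar's outline matches the first picture, taken while it was locked and fully up. I judged "sprung up and locked" from the pictures, as the collar's joint values cannot be read directly.
- **Robot:** The gripper is open and well clear above the driver, and the tool force reads about 0.3 N.
- **Parts and tray:** They look unmoved in the scene picture. A before-and-after comparison of the upper part of the wrist picture shows changes mainly at the collar. A few changed pixels lie farther out, from column 151, which I did not look into.
- **What went off plan:** During the first 30° of the turn the downward push sagged to about 10 N. I restored it to about 26 N for the rest, and the numbers showed no slip in the jaws.

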